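Load a tip box past the lane's spring gate

TASK

Load the box of pipette tips that stands in the mouth of the feed lane: hold the lane's spring gate aside with one fingertip on its orange finger plate while another finger pushes the box past the gate blade, then push the box on until it is fully home against the end stop and the gate has sprung shut behind it. Only push: do not pick the box up or tip it, and leave the spare tip box, the jar and the beaker where they stand.

Things in the scene. Friction and masses are not known exactly. Their poses are not given: they have to be found in the camera images.
- lane: Fixed feed lane of a pipetting unit: slick (friction 0.2) floor 6 mm thick, white side walls. Origin on the bench, on the centre line, under the gate blade. +x = direction the box travels, +y left of travel, z up. Floor from x = -200 mm; 128 mm clear between the sides. Left wall 72 mm high. Right side (-y): up to x = 4 mm only a low kerb, top 21 mm above the bench (fingers pass over it), then a wall 72 mm high.
- lane_stop (a point): Middle of the steel end stop's face, at lane x = 94 mm, 40 mm above the bench. The stop is 76 mm high and as wide as the lane; behind it a white housing 95 mm high.
- gate (a joint): Steel gate arm along the lane's right (-y) outer side, on an upright hinge. 0 = closed (rad); grows as its upstream end is pressed outward, away from the lane; stop at 0.34. A spring always closes it (about 0.9 N at the finger plate closed, 1.3 N open). Let go beside the box, its blade rests on the box's side; it snaps to 0 once the box's rear has passed.
- gate_hinge (a point): The gate's upright hinge axis, outside the lane at lane x = 110, y = -87 mm (downstream of the blade); 60 mm above the bench.
- gate_blade (a point): Inner end of the gate's steel blade, moves with the gate. The blade is turned into the lane from the right, 6 mm thick (closed: lane x = -6 to 0 mm, reaching in to y = -48 mm), 27 to 63 mm above the bench, and blocks the box's corner; pushing the box against it only presses the gate shut. It is clear of the box when the gate stands at 0.16 rad or more.
- gate_plate (a point): Middle of the lane-side face of the gate's orange finger plate, moves with the gate. Upright plate at the arm's upstream end, 118 mm along the lane (closed: lane x = -182 to -64 mm), 24 to 66 mm above the bench, 6 mm thick; its lane-side face is at lane y = -72 mm when closed. A fingertip presses it outward (-y) from the lane's side.
- tip_box: Loose white pipette tip box, closed blue lid (fixed to it), 0.15 to 0.3 kg, in the lane's mouth upstream of the blade. Origin: centre of its underside; +x = its travel, z up. Leading face x = 46 mm, rear face x = -41, sides y = +-62, 81 mm high; a blue tab on the rear face (y = +-15, 51 to 63 mm up) reaches x = -46. Fully home its origin is at lane x = 48 mm, its rear face 7 mm past the blade.
- spare_box_mid (a point): Bystander: a like tip box, 87 x 124 x 81 mm, loose on the bench to the left of the lane; point on its axis 40 mm up.
- jar_mid (a point): Bystander: loose clear jar with a white lid, 73 mm wide, 77 mm high, on the bench beyond the lane's housing; point on its axis 40 mm up.
- beaker_mid (a point): Bystander: loose beaker with a little red content, 74 mm wide, 88 mm high, on the bench to the left of the lane's mouth; point on its axis 40 mm up.
Things that resemble listed ones, but are neither listed nor needed, are in the scene too. What is shaped like the tip_box but green or yellow is not meant.

How it is judged:
On the way:
1. a finger holds the gate aside as the box's leading face enters past the gate blade (x of tip_box in the frame of lane above -0.05 m and value of joint gate above 0.12 rad and contact force between the fingers and gate above 0.2 N), for 0.05 s.
At the end, for the whole second after the job is handed in: The tip box stands flat in the lane within 5 mm of the end stop, at rest, and the gate is shut (within 0.03 rad) with its blade behind the box (x of tip_box in the frame of lane between 0.043 and 0.052 m and y of tip_box in the frame of lane between -0.006 and 0.006 m and z of tip_box in the frame of lane below 0.01 m and angle between tip_box's own z axis and vertical below 0.05 rad and angle between the x axis of tip_box and the x axis of lane, either way round below 0.06 rad and value of joint gate below 0.03 rad and linear speed of tip_box below 0.01 m/s); the robot touches nothing.
It fails at once if the box is lifted more than 15 mm off the lane floor (z of tip_box in the frame of lane above 0.021 m).
It fails at once if the box is tipped more than 0.2 rad (angle between tip_box's own z axis and vertical above 0.2 rad).
It fails at once if the spare box, the jar or the beaker is moved more than 20 mm (distance of any of spare_box_mid, jar_mid, beaker_mid from where it was at the start of the episode above 0.02 m).
It also fails if it takes over 51 s, if anything falls off the work surface, if the arm or the gripper's body presses on something with over 40 N, if the wrist force passes 120 N, or if a joint passes its speed limit or range.

ROBOT

A 6-joint arm with a two-finger parallel gripper is mounted at the origin on a cart in front of the work surface, level with it; the furniture and walls round the work are solid. World frame = base frame: x ahead of the robot, y to its left, z up, the work surface at z = 0. Lengths are in m, angles in rad, forces in N, time in s.
With the tool pointing down it reaches from about 0.375 to 0.9 m from the base axis. Payload 3.1 kg.
Tool frame: the origin (TCP) lies at the very end of the fingers, on their centre line; the grasp point (between the pads) lies 19 mm behind it (grip_depth is the distance from the TCP to the grasp point, in m); z points along the fingers, y is the line along which they close (so a half turn about z gives the same grasp; the last joint's range is limited). The gripper opens to 85 mm and grips with 20 to 120 N. Pads are 22 mm wide; open, the fingers measure 114 mm over their backs; the gripper's body (76 mm by 85 mm) begins 54 mm behind the grasp point. The pads swing forward as they close: fully open they stand 13 mm farther back than shut.
Start: joints at [-1.327, 0.527, 1.433, -0, 1.181, -0.178], TCP at [0.256, -0.57, 0.231] pointing down, gripper open.
Joint ranges: [-3.08, 3.08], [-0.75, 2.2], [0.22, 2.44], [-1.43, 4.57], [0, 2.65], [-2.85, 2.85]. Speed limits (rad/s): [2.79, 2.79, 3.14, 3.14, 3.14, 3.14].

INTERFACE

Orientations are given as a unit quaternion [x, y, z, w].
In Python, from station import * gives the robot as it stands.
- The arm moves only by the tool apply_moves, never from a script. Its argument "plan" is a list of rows, each a list of 7 numbers: the shift along the tool's x, y, z in m, then the turn, a rotation vector about the tool's x, y, z in rad, then the gripper command: -1 is fully open, 1 is shut, values between are in proportion. In form: [[dx, dy, dz, wx, wy, wz, jaw], ...]. A call has 1 to 8 rows; each row shifts and turns the commanded pose from where the row before left it, along the tool's axes as they then stand; what a row does not reach is not made up. A row lasts 1/8 s, in which the tool goes at most 62.5 mm and 10.7 degrees, less where a joint would pass 70% of its speed; a pose out of reach is approached as far as the arm can. A call is refused whole if a number of a shift passes 0.0625 or a number of a turn 0.188, either way. A call with a gripper value outside its range is refused whole. The fingers move at their own pace and stop on an object; "force" is the grip in N (left out, the last holds). Time passes only in rows, so rows that do not move let the fingers close. It gives the time, the measured TCP pose, the force, the opening and the grip force at its end, in the units of the state.
- sense(): the state, without advancing time (a new reading comes with each control period).
- snapshot(name): name is "scene" or "side" or "wrist"; returns the picture (420x560x3 uint8, red, green, blue); there is no depth.
- calibration(name): a dict with "camera_matrix" (3x3 intrinsics, pixels), "R" (3x3) and "t" (3): a world point X has camera coordinates R X + t; the wrist camera has in their place "mount" (4x4, takes a point from camera to tool coordinates, whose origin is the TCP and whose axes are the flange's). Camera axes: x right, y down, z forward; pixel columns grow to the right and rows downward; lengths in m; the calibration is good to about 2 mm. The wrist camera is an equidistant fisheye: a pixel r from the principal point sees the ray r / f radians off the axis. A picture is of the moment at which its call begins: read the wrist's pose just before it. calibration takes no time and is no camera call.
- sign_off(): hands the job in; it is judged then, once.
The state is a dict: "t": time; "q": joint angles; "qd": joint speeds; "tau": joint torques, N m; "tcp_pos": TCP position; "tool_rot": TCP orientation; "force": force on the tool from outside, world axes, zero at the start; "ft_torque": the same for the moment, N m; "finger_gap": opening from 0.0 (shut) to 1.0 (fully open); "gripper_force": force on a finger pad.
Only numpy, scipy, OpenCV 4.12 (cv2) and the standard library are available. Lean on these libraries where they do the work, as an engineer would, in place of code of your own. Each camera call takes 0.05 s, during which the arm holds its last target. There are 200 camera calls.

## Working session

There is one attempt and no reset: what is moved stays moved. The work goes in short steps, Python scripts to look and compute and a tool call to move; the robot and the scene stay as the last step left them, time stands still between calls to the robot, and variables do not carry over. Pictures are saved under pics/ and viewed, at most 13 in all, crops included, and the job is handed in when it is done.

Besides the shell and the picture viewer there is one more tool, called by a JSON object that holds its "api" and its "payload". apply_moves: Moves the arm, as the interface text tells. Its arguments: {"type":"object","properties":{"plan":{"type":"array"},"force":{"type":"number"}},"required":["plan"]}

```bash
ls; mkdir -p pics; python3 - <<'E'
from station import *
import cv2,json
for n in ["scene","side","wrist"]:
    cv2.imwrite(f"pics/{n}0.png",snapshot(n)[:,:,::-1])
    c=calibration(n); print(n,{k:(v.round(4).tolist() if hasattr(v,'round') else v) for k,v in c.items()})
print(sense())
E
```

```text
pics
scene {'camera_matrix': [[424.0284, 0.0, 274.3261], [0.0, 424.0284, 209.1128], [0.0, 0.0, 1.0]], 'R': [[-0.8972, -0.4416, 0.0016], [-0.2607, 0.5268, -0.8091], [0.3564, -0.7263, -0.5877]], 't': [0.5036, 0.1936, 0.949]}
side {'camera_matrix': [[493.1084, 0.0, 272.2552], [0.0, 493.1084, 214.9928], [0.0, 0.0, 1.0]], 'R': [[-0.9576, -0.2876, 0.0152], [-0.1642, 0.502, -0.8491], [0.2366, -0.8156, -0.528]], 't': [0.5551, 0.1435, 1.1394]}
wrist {'camera_matrix': [[325.1923, 0.0, 274.2472], [0.0, 325.1923, 208.5722], [0.0, 0.0, 1.0]], 'mount': [[-0.0002, -0.9458, -0.3248, 0.0839], [1.0, -0.0003, 0.0003, -0.0009], [-0.0003, -0.3248, 0.9458, -0.1424], [0.0, 0.0, 0.0, 1.0]]}
{'t': 0.15, 'q': array([-1.32751896e+00,  5.28250601e-01,  1.43362254e+00, -2.06765746e-06,
        1.18137363e+00, -1.78506040e-01]), 'qd': array([-0.0001293 , -0.00213928, -0.00298782, -0.00062157,  0.00072753,
        0.00067049]), 'tau': array([ 8.49000626e-04, -4.42745233e+01, -1.78276044e+01, -2.39077553e-04,
        5.61002482e-03, -1.55197370e-05]), 'tcp_pos': array([ 0.25575655, -0.569675  ,  0.23055502]), 'tool_rot': array([ 9.77844225e-01,  2.09332244e-01, -2.77357593e-05, -8.26593979e-04]), 'force': array([ 0.29499178,  0.9231548 , -0.09649166]), 'ft_torque': array([ 0.01336594,  0.02780082, -0.0463801 ]), 'gripper_force': 0.0, 'finger_gap': 1.0006702500077007}
```

View pics/scene0.png

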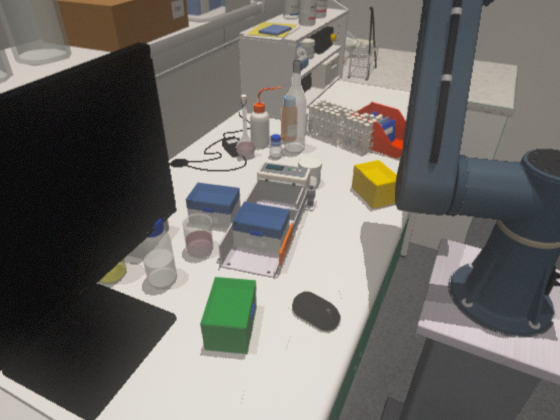

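View pics/side0.png

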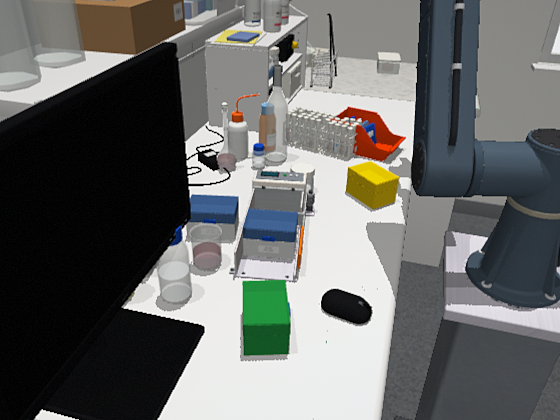

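Both views show the tip box (blue lid, about (262,225) in scene and (270,235) in side). The lane runs away from the camera, with the orange plate on the robot's side. I'll enlarge both views.

```bash
python3 - <<'E'
import cv2
a=cv2.imread("pics/scene0.png")[155:275,210:330]
b=cv2.imread("pics/side0.png")[160:280,222:332]
cv2.imwrite("pics/c1.png",cv2.resize(a,None,fx=5,fy=5,interpolation=cv2.INTER_CUBIC))
cv2.imwrite("pics/c2.png",cv2.resize(b,None,fx=5,fy=5,interpolation=cv2.INTER_CUBIC))
E
```

```text
(no output)
```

View pics/c1.png

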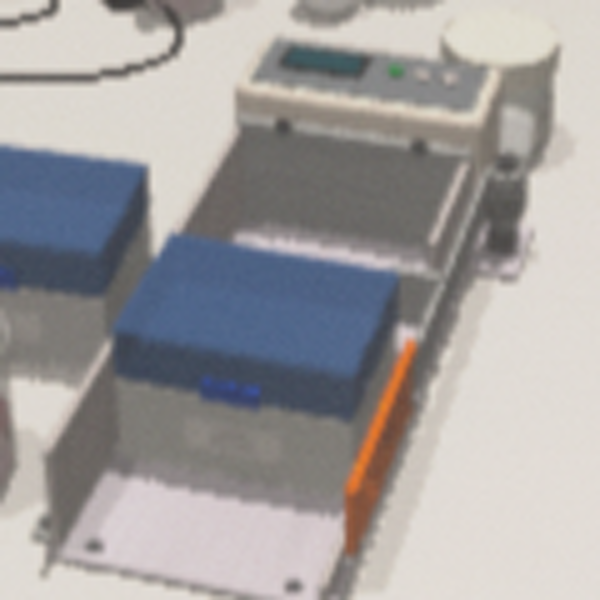

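View pics/c2.png

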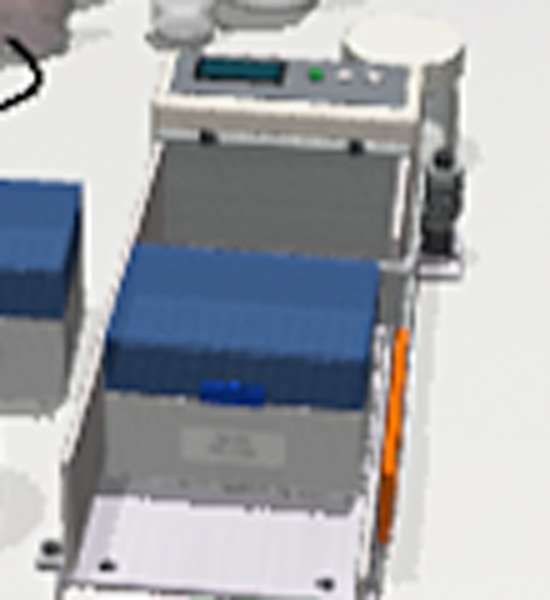

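Lid-top corners (crop pixels) in scene: rear (118,330) and (350,382), front (397,275) and (172,237). In side: (107,342), (362,362), (380,263), (135,247). The orange plate's top edge runs (347,490) to (415,345) in scene and (383,487) to (405,330) in side.

```bash
cat > h.py <<'E'
from station import *
import numpy as np
def ray(n,px,z):
    c=calibration(n);R=np.array(c["R"]);t=np.array(c["t"]);K=np.array(c["camera_matrix"])
    C=-R.T@t; d=R.T@np.linalg.solve(K,[px[0],px[1],1.]); return C+d*(z-C[2])/d[2]
E
python3 - <<'E'
from h import *
P={"scene":((210,155),dict(RL=(118,330),RR=(350,382),FR=(397,275),FL=(172,237),pu=(347,490),pd=(415,345),hingetop=(508,160),stopL=(240,125),stopR=(475,158),m1=(94,545),m2=(294,585))),
"side":((222,160),dict(RL=(107,342),RR=(362,362),FR=(380,263),FL=(135,247),pu=(383,487),pd=(405,330),hingetop=(443,158),stopL=(160,140),stopR=(412,153),m1=(107,566),m2=(325,583)))}
Z=dict(RL=.087,RR=.087,FR=.087,FL=.087,pu=.066,pd=.066,hingetop=.08,stopL=.076,stopR=.076,m1=.006,m2=.006)
for n,(o,D) in P.items():
    q={k:ray(n,(o[0]+v[0]/5,o[1]+v[1]/5),Z[k])[:2] for k,v in D.items()}
    print(n,{k:v.round(4).tolist() for k,v in q.items()})
    L=lambda a,b:round(float(np.linalg.norm(q[a]-q[b])),4)
    A=lambda a,b:round(float(np.arctan2(*(q[b]-q[a])[::-1])),3)
    print("rear w",L("RL","RR"),"front w",L("FL","FR"),"len",L("RL","FL"),L("RR","FR"),"plate",L("pu","pd"))
    print("dirs",A("RL","FL"),A("RR","FR"),"plate",A("pu","pd"),"cross+90:",A("RR","RL")-np.pi/2,A("FR","FL")-np.pi/2,A("stopR","stopL")-np.pi/2,A("m2","m1")-np.pi/2)
    print("centre",sum(q[k] for k in("RL","RR","FR","FL"))/4)
E
```

```text
scene {'RL': [0.6108, 0.123], 'RR': [0.4929, 0.1093], 'FR': [0.5085, 0.022], 'FL': [0.6259, 0.0431], 'pu': [0.4715, 0.1567], 'pd': [0.4876, 0.0452], 'hingetop': [0.5023, -0.111], 'stopL': [0.6539, -0.0833], 'stopR': [0.5215, -0.1107], 'm1': [0.5921, 0.1858], 'm2': [0.4935, 0.1674]}
rear w 0.1187 front w 0.1193 len 0.0813 0.0886 plate 0.1126
dirs -1.383 -1.393 plate -1.427 cross+90: -1.4547963267948965 -1.3927963267948966 -1.3667963267948966 -1.3867963267948966
centre [0.55953034 0.07435542]
side {'RL': [0.6135, 0.1235], 'RR': [0.4972, 0.1031], 'FR': [0.5106, 0.0167], 'FL': [0.6288, 0.0396], 'pu': [0.4708, 0.165], 'pd': [0.4915, 0.0394], 'hingetop': [0.5074, -0.108], 'stopL': [0.6582, -0.0866], 'stopR': [0.5258, -0.1152], 'm1': [0.5936, 0.1834], 'm2': [0.4953, 0.1648]}
rear w 0.118 front w 0.1204 len 0.0853 0.0875 plate 0.1273
dirs -1.391 -1.417 plate -1.408 cross+90: -1.3967963267948966 -1.3787963267948966 -1.3577963267948965 -1.3827963267948966
centre [0.56251858 0.07072661]
```

Measurements agree with each other: the travel direction is about -1.385 rad, the lane origin about (0.5746, -0.006), and the box at lane x about -82 mm. The plate lands where the given sizes predict. Next I'll lift, turn the tool so its x points upstream and its y points lane-left, and travel over.

{"api": "apply_moves", "payload": {"plan": [[0,0,-0.015,0,0,-0.167,-1],[0,0,-0.015,0,0,-0.167,-1],[0,0,-0.015,0,0,-0.167,-1],[0,0,-0.015,0,0,-0.167,-1],[0,0,-0.015,0,0,-0.167,-1],[0,0,-0.015,0,0,-0.167,-1],[0,0,-0.015,0,0,-0.167,-1],[0,0,-0.015,0,0,-0.166,-1]]}}

```text
t: 1.15
tcp_pos: [0.2558, -0.5699, 0.3513]
tool_rot: [0.636, 0.771, 0.0, -0.0]
force: [0.6, -0.2, 0.4]
finger_gap: 0.996
gripper_force: 0.0
```

{"api": "apply_moves", "payload": {"plan": [[0.049,0.031,0,0,0,0,-1],[0.049,0.031,0,0,0,0,-1],[0.049,0.031,0,0,0,0,-1],[0.049,0.031,0,0,0,0,-1],[0.049,0.031,0,0,0,0,-1],[0.049,0.031,0,0,0,0,-1],[0.049,0.031,0,0,0,0,-1]]}}

```text
t: 2.02
tcp_pos: [0.406, -0.1911, 0.3512]
tool_rot: [0.639, 0.77, 0.0, 0.0]
force: [1.1, -1.3, 0.7]
finger_gap: 1.0
gripper_force: 0.0
```

{"api": "apply_moves", "payload": {"plan": [[0.049,0.031,0,0,0,0,-1],[0.049,0.031,0,0,0,0,-1],[0.049,0.031,0,0,0,0,-1],[0.049,0.031,0,0,0,0,-1],[0.049,0.031,0,0,0,0,-1],[0.049,0.031,0,0,0,0,-1],[0,0,0,0,0,0,-1]]}}

```text
t: 2.9
tcp_pos: [0.5346, 0.1339, 0.3507]
tool_rot: [0.636, 0.772, 0.0, -0.0]
force: [-0.3, 0.5, -0.4]
finger_gap: 1.003
gripper_force: 0.0
```

```bash
cat >> h.py <<'E'
TH=-1.385; D=np.array([np.cos(TH),np.sin(TH)]); N=np.array([-D[1],D[0]]); O=np.array([0.5746,-0.0062])
def lane(p): v=np.array(p[:2])-O; return np.array([v@D,v@N])
def st():
    s=sense(); from scipy.spatial.transform import Rotation as Ro
    R=Ro.from_quat(s["tool_rot"]).as_matrix(); x=R[:,0]
    print("t",round(s["t"],2),"tcp",s["tcp_pos"].round(4),"lane",(lane(s["tcp_pos"])*1e3).round(1),"toolx yaw",np.arctan2(x[1],x[0]).round(4),"want",round(TH+np.pi,4),"toolz",R[:,2].round(4),"F",s["force"].round(2),"gap",round(s["finger_gap"],3)); return s
E
python3 - <<'E'
from h import *
import cv2
st(); cv2.imwrite("pics/w1.png",snapshot("wrist")[:,:,::-1])
E
```

```text
t 2.9 tcp [0.5346 0.1339 0.3507] lane [-145.   -13.4] toolx yaw 1.7625 want 1.7566 toolz [-4.e-04  9.e-04 -1.e+00] F [-0.34  0.48 -0.41] gap 1.003
```

View pics/w1.png

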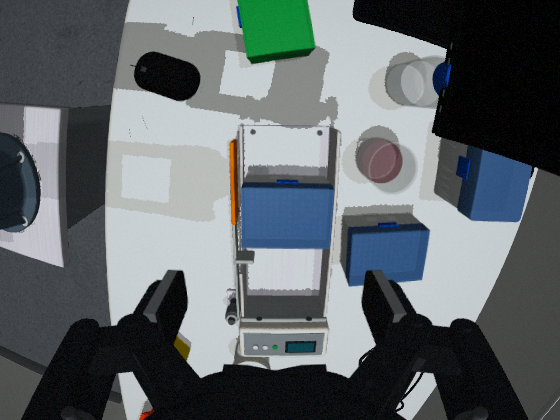

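The wrist view gives a clean plan view. Lid-top corners are rear (243,183) and (333,184), front (241,246) and (331,248). The plate's top lies at x≈238 on its lane side, from y 140 to 223. The blade tip is near (253,257) and the beaker at (380,160).

```bash
cat >> h.py <<'E'
from scipy.spatial.transform import Rotation as Ro
def wray(px,z,s):
    c=calibration("wrist");K=np.array(c["camera_matrix"]);M=np.array(c["mount"])
    u=np.array([px[0]-K[0,2],px[1]-K[1,2]]);th=np.hypot(*u)/K[0,0];u=u/np.hypot(*u)
    d=np.array([np.sin(th)*u[0],np.sin(th)*u[1],np.cos(th)])
    R=Ro.from_quat(s["tool_rot"]).as_matrix()
    C=R@M[:3,3]+s["tcp_pos"]; d=R@M[:3,:3]@d
    return C+d*(z-C[2])/d[2]
E
python3 - <<'E'
from h import *
s=sense()
for k,px,z in [("RR",(243,183),.087),("RL",(333,184),.087),("FR",(241,246),.087),("FL",(331,248),.087),("pu",(238,140),.066),("pd",(238,223),.066),("blade",(253,252),.063),("mouthR",(240,125),.006),("mouthL",(336,125),.006),("stopL",(330,319),.076),("stopR",(240,319),.076),("hinge",(231,292),.08),("beaker",(380,160),.05)]:
    p=wray(px,z,s); print(k,p[:2].round(4),(lane(p)*1e3).round(1))
E
```

```text
RR [0.4977 0.1045] [-123.   -55.2]
RL [0.6127 0.1255] [-122.4   61.8]
FR [0.509  0.0152] [-33.2 -60.5]
FL [0.6329 0.0355] [-30.2  65. ]
pu [0.4803 0.1556] [-176.4  -62.8]
pd [0.4989 0.0398] [-59.2 -65.9]
blade [ 0.5274 -0.0028] [-12.  -45.8]
mouthR [0.4741 0.1702] [-191.9  -66.2]
mouthL [0.6151 0.1983] [-193.5   77.6]
stopL [ 0.6693 -0.0951] [104.8  76.6]
stopR [ 0.5258 -0.1213] [104.1 -69.2]
hinge [ 0.5051 -0.0686] [ 48.5 -79.9]
beaker [0.6807 0.1659] [-149.5  136.1]
```

{"api": "apply_moves", "payload": {"plan": [[0.008,0.01,0,0,0,0.006,-1],[0,0,0.05,0,0,0,-1],[0,0,0.05,0,0,0,-1],[0,0,0.05,0,0,0,-1],[0,0,0.05,0,0,0,-1],[0,0,0.04,0,0,0,-1],[0,0,0,0,0,0,-1]]}}

```text
t: 3.82
tcp_pos: [0.5404, 0.1387, 0.1087]
tool_rot: [0.642, 0.767, -0.002, -0.003]
force: [0.2, 0.4, 1.3]
finger_gap: 0.998
gripper_force: 0.0
```

```bash
sed -i 's/O=np.array(\[.*\])$/O=np.array([0.5771,-0.0057])/' h.py; python3 - <<'E'
from h import *
import cv2
st(); cv2.imwrite("pics/w2.png",snapshot("wrist")[:,:,::-1])
E
```

```text
t 3.83 tcp [0.5404 0.1387 0.1087] lane [-148.7   -9.4] toolx yaw 1.7483 want 1.7566 toolz [-7.2e-03 -4.0e-04 -1.0e+00] F [0.21 0.4  1.31] gap 0.998
```

View pics/w2.png

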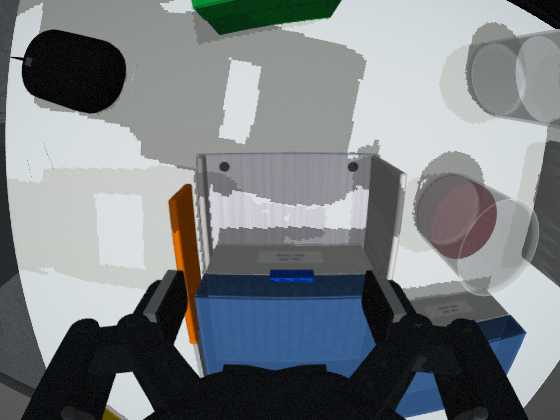

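Closer view: the box's top rear edge is at y≈297, from x≈196 to 372. The plate's top runs from (188,186) down to (198,340), and the beaker is clear on the right. I'll cast these against the fingers' place.

```bash
python3 - <<'E'
from h import *
s=st()
for k,px,z in [("RR",(196,297),.087),("RL",(372,297),.087),("tab",(291,282),.069),("pu",(190,186),.066),("mR",(197,154),.006),("mL",(374,154),.006),("wallLtop",(404,175),.072),("pd",(198,340),.066),("fingLtip tcp z",(180,272),s["tcp_pos"][2]+.013),("fingR",(368,272),s["tcp_pos"][2]+.013)]:
    p=wray(px,z,s); print(k,(lane(p)*1e3).round(1))
E
```

```text
t 3.88 tcp [0.5422 0.1391 0.1107] lane [-148.7   -7.5] toolx yaw 1.7487 want 1.7566 toolz [-2.4e-03 -1.0e-04 -1.0e+00] F [-0.27  0.23  0.79] gap 1.0
RR [-118.   -56.9]
RL [-116.5   54.1]
tab [-118.6    3.2]
pu [-183.9  -58.7]
mR [-193.9  -67.8]
mL [-193.4   71.4]
wallLtop [-191.9   70.8]
pd [-62.  -67.3]
fingLtip tcp z [-157.5  -52. ]
fingR [-156.9   36.7]
```

Both wall edges and the plate fit (its top edge is the left border), so the hanging fingers clear the plate, wall and box. I'll go down, then press the plate outward.

{"api": "apply_moves", "payload": {"plan": [[0,0,0.03,0,0,-0.006,-1],[0,0,0.03,0,0,0,-1],[0,0,0.022,0,0,0,-1],[0,0,0,0,0,0,-1]]}}

```text
t: 4.38
tcp_pos: [0.5434, 0.1397, 0.0302]
tool_rot: [0.639, 0.769, 0.0, 0.0]
force: [-0.2, -0.6, 1.0]
finger_gap: 0.997
gripper_force: 0.0
```

```bash
python3 -c "
from h import *
st()"
```

```text
t 4.38 tcp [0.5434 0.1397 0.0302] lane [-149.1   -6.2] toolx yaw 1.7559 want 1.7566 toolz [ 1.1e-03  1.0e-04 -1.0e+00] F [-0.18 -0.58  0.98] gap 0.997
```

{"api": "apply_moves", "payload": {"plan": [[0,-0.014,0.002,0,0,0,-1],[0,-0.014,0,0,0,0,-1],[0,-0.014,0,0,0,0,-1],[0,-0.014,0,0,0,0,-1],[0,0,0,0,0,0,-1]]}}

```text
t: 5.0
tcp_pos: [0.4857, 0.1297, 0.0274]
tool_rot: [0.639, 0.77, -0.001, -0.001]
force: [1.4, -0.3, -0.5]
finger_gap: 0.997
gripper_force: 0.7
```

```bash
python3 - <<'E'
from h import *
import cv2
st(); cv2.imwrite("pics/w3.png",snapshot("wrist")[:,:,::-1])
E
```

```text
t 5.0 tcp [0.4857 0.1297 0.0274] lane [-149.9  -64.8] toolx yaw 1.7562 want 1.7566 toolz [-2.e-03  2.e-04 -1.e+00] F [ 1.36 -0.26 -0.5 ] gap 0.997
```

View pics/w3.png

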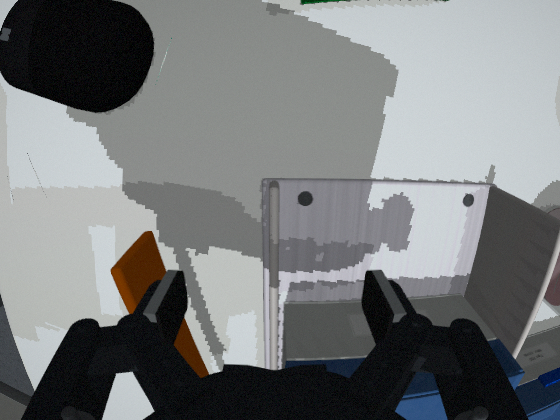

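The gate is visibly swung open (plate slanted at (150,260)), finger force is 0.7 N, and the right finger stands behind the box's rear face. Now push.

{"api": "apply_moves", "payload": {"plan": [[-0.008,0,0,0,0,0,-1],[-0.008,0,0,0,0,0,-1],[-0.008,0,0,0,0,0,-1],[-0.008,0,0,0,0,0,-1],[-0.008,0,0,0,0,0,-1],[-0.008,0,0,0,0,0,-1],[-0.008,0,0,0,0,0,-1],[-0.008,0,0,0,0,0,-1]]}}

```text
t: 6.05
tcp_pos: [0.4993, 0.0663, 0.0273]
tool_rot: [0.638, 0.77, 0.0, -0.0]
force: [1.4, 3.0, 0.1]
finger_gap: 1.002
gripper_force: 1.2
```

{"api": "apply_moves", "payload": {"plan": [[-0.002,0,0,0,0,0,-1],[0,0,0,0,0,0,-1]]}}

```text
t: 6.3
tcp_pos: [0.5, 0.0644, 0.0274]
tool_rot: [0.638, 0.77, 0.0, 0.0]
force: [1.2, -0.2, -0.7]
finger_gap: 1.002
gripper_force: 1.2
```

```bash
python3 - <<'E'
from h import *
import cv2
st(); cv2.imwrite("pics/w4.png",snapshot("wrist")[:,:,::-1])
E
```

```text
t 6.3 tcp [0.5    0.0644 0.0274] lane [-83.1 -62.8] toolx yaw 1.757 want 1.7566 toolz [ 7.e-04 -5.e-04 -1.e+00] F [ 1.25 -0.19 -0.69] gap 1.002
```

View pics/w4.png

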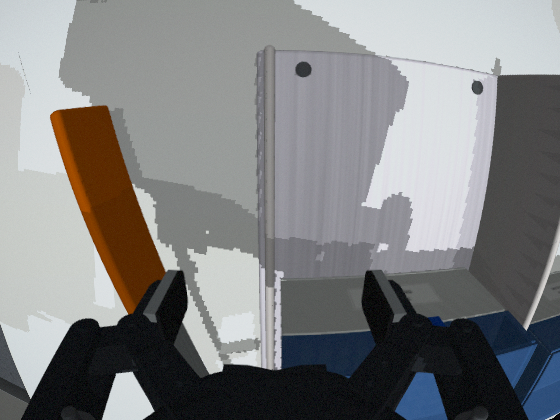

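The box has advanced (its rear now lies along the finger) and the gate is still held. Next I'll back off, let the blade rest on the box side, centre in the lane and shut the fingers.

{"api": "apply_moves", "payload": {"plan": [[0.015,0,0,0,0,0,-1],[0.015,0,0,0,0,0,-1],[0,0.016,-0.005,0,0,0,-1],[0,0.016,-0.005,0,0,0,-1],[0,0.016,0,0,0,0,-1],[0,0.015,0,0,0,0,-1],[0,0,0,0,0,0,1],[0,0,0,0,0,0,1]]}}

```text
t: 7.35
tcp_pos: [0.554, 0.1067, 0.037]
tool_rot: [0.638, 0.77, -0.001, -0.001]
force: [0.3, -0.1, 0.1]
finger_gap: 0.605
gripper_force: 0.0
```

{"api": "apply_moves", "payload": {"plan": [[0,0,0,0,0,0,1],[0,0,0,0,0,0,1],[0,0,0,0,0,0,1],[0,0,0,0,0,0,1]]}}

```text
t: 7.85
tcp_pos: [0.556, 0.1059, 0.0374]
tool_rot: [0.638, 0.77, 0.0, 0.0]
force: [0.5, -0.3, 0.1]
finger_gap: 0.002
gripper_force: 0.0
```

```bash
python3 - <<'E'
from h import *
import cv2
s=st(); cv2.imwrite("pics/w5.png",snapshot("wrist")[:,:,::-1])
E
```

```text
t 7.85 tcp [0.556  0.1059 0.0374] lane [-1.135e+02 -1.000e-01] toolx yaw 1.7566 want 1.7566 toolz [ 0. -0. -1.] F [ 0.48 -0.34  0.11] gap 0.002
```

View pics/w5.png

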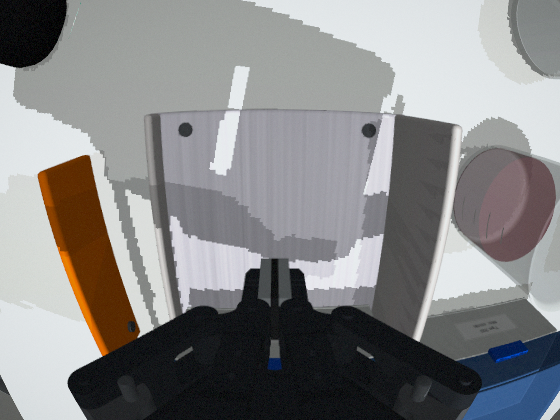

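The gate stays open, resting on the box (plate still slanted), and the shut fingers are centred in the lane. Pushing on.

{"api": "apply_moves", "payload": {"plan": [[-0.012,0,0,0,0,0,1],[-0.012,0,0,0,0,0,1],[-0.012,0,0,0,0,0,1],[-0.012,0,0,0,0,0,1],[-0.012,0,0,0,0,0,1],[-0.012,0,0,0,0,0,1],[-0.012,0,0,0,0,0,1],[-0.008,0,0,0,0,0,1]]}}

```text
t: 8.9
tcp_pos: [0.5733, 0.0147, 0.0374]
tool_rot: [0.639, 0.77, 0.0, 0.0]
force: [1.8, 2.7, 0.7]
finger_gap: -0.001
gripper_force: 1.4
```

{"api": "apply_moves", "payload": {"plan": [[-0.004,0,0,0,0,0,1],[-0.004,0,0,0,0,0,1],[0,0,0,0,0,0,1]]}}

```text
t: 9.28
tcp_pos: [0.5739, 0.0073, 0.0372]
tool_rot: [0.638, 0.77, -0.001, -0.0]
force: [-0.6, 0.4, -0.5]
finger_gap: -0.001
gripper_force: 0.0
```

```bash
python3 - <<'E'
from h import *
import cv2
s=st(); cv2.imwrite("pics/w6.png",snapshot("wrist")[:,:,::-1]);cv2.imwrite("pics/s6.png",snapshot("side")[:,:,::-1])
E
```

```text
t 9.28 tcp [0.5739 0.0073 0.0372] lane [-13.3  -0.8] toolx yaw 1.7573 want 1.7566 toolz [-1.5e-03 -6.0e-04 -1.0e+00] F [-0.6   0.43 -0.49] gap -0.001
```

{"api": "apply_moves", "payload": {"plan": [[-0.002,0,0,0,0,0,1],[-0.002,0,0,0,0,0,1],[0,0,0,0,0,0,1]]}}

```text
t: 9.75
tcp_pos: [0.5742, 0.0043, 0.0371]
tool_rot: [0.638, 0.77, -0.0, -0.001]
force: [-0.9, 4.5, 0.5]
finger_gap: -0.003
gripper_force: 2.0
```

{"api": "apply_moves", "payload": {"plan": [[-0.002,0,0,0,0,0,1],[0,0,0,0,0,0,1]]}}

```text
t: 10.0
tcp_pos: [0.5767, 0.0008, 0.0375]
tool_rot: [0.638, 0.77, 0.0, 0.001]
force: [-0.1, 0.9, -0.1]
finger_gap: -0.003
gripper_force: 0.0
```

{"api": "apply_moves", "payload": {"plan": [[-0.002,0,0,0,0,0,1],[0,0,0,0,0,0,1]]}}

```text
t: 10.25
tcp_pos: [0.5766, -0.0008, 0.0375]
tool_rot: [0.638, 0.77, 0.0, 0.001]
force: [1.2, -0.0, -0.0]
finger_gap: 0.003
gripper_force: 0.0
```

{"api": "apply_moves", "payload": {"plan": [[-0.002,0,0,0,0,0,1],[0,0,0,0,0,0,1]]}}

```text
t: 10.5
tcp_pos: [0.5765, -0.0024, 0.0374]
tool_rot: [0.638, 0.77, 0.0, 0.0]
force: [-1.0, -0.5, -0.2]
finger_gap: -0.006
gripper_force: 0.0
```

{"api": "apply_moves", "payload": {"plan": [[-0.002,0,0,0,0,0,1],[0,0,0,0,0,0,1]]}}

```text
t: 10.75
tcp_pos: [0.5762, -0.004, 0.0373]
tool_rot: [0.638, 0.77, -0.0, -0.0]
force: [-1.4, 2.4, 1.2]
finger_gap: 0.001
gripper_force: 0.7
```

```bash
python3 - <<'E'
from h import *
import cv2
s=st(); a=snapshot("wrist")[:,:,::-1];b=snapshot("side")[:,:,::-1];c=snapshot("scene")[:,:,::-1]
cv2.imwrite("pics/m7.png",np.vstack([cv2.resize(a,(400,300)),np.zeros((0,400,3),np.uint8)]))
b=cv2.resize(b[140:290,200:350],(400,400),interpolation=cv2.INTER_CUBIC);c=cv2.resize(c[140:290,200:350],(400,400),interpolation=cv2.INTER_CUBIC)
cv2.imwrite("pics/m7.png",np.hstack([b,c]));cv2.imwrite("pics/w7.png",a)
E
```

```text
t 10.75 tcp [ 0.5762 -0.004   0.0373] lane [-1.9 -0.5] toolx yaw 1.7568 want 1.7566 toolz [-1.e-03  3.e-04 -1.e+00] F [-1.37  2.37  1.18] gap 0.001
```

View pics/m7.png

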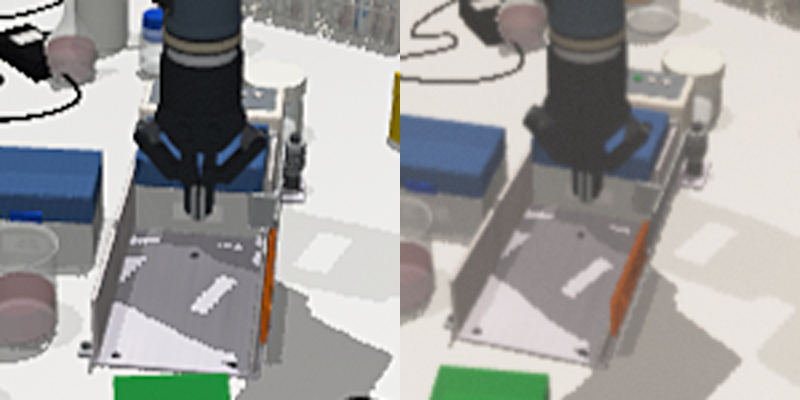

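The gate has sprung shut (plate parallel to the lane) and the box is close to the end. I'll press gently until the stop is felt.

{"api": "apply_moves", "payload": {"plan": [[-0.002,0,0,0,0,0,1],[0,0,0,0,0,0,1]]}}

```text
t: 11.15
tcp_pos: [0.5763, -0.0045, 0.0372]
tool_rot: [0.639, 0.769, 0.0, -0.001]
force: [-2.2, 7.4, 1.1]
finger_gap: 0.0
gripper_force: 3.5
```

{"api": "apply_moves", "payload": {"plan": [[-0.002,0,0,0,0,0,1],[0,0,0,0,0,0,1]]}}

```text
t: 11.4
tcp_pos: [0.5763, -0.0045, 0.0372]
tool_rot: [0.639, 0.769, 0.001, -0.003]
force: [-1.4, 12.1, 2.6]
finger_gap: 0.002
gripper_force: 6.7
```

The force climbs to 12 N with no motion, so the box is against the stop. Retract and check.

{"api": "apply_moves", "payload": {"plan": [[0.01,0,0,0,0,0,1],[0.02,0,0,0,0,0,1],[0.03,0,0,0,0,0,1],[0.03,0,-0.04,0,0,0,1],[0,0,-0.06,0,0,0,1],[0,0,-0.06,0,0,0,1],[0,0,-0.06,0,0,0,1],[0,0,0,0,0,0,1]]}}

```text
t: 12.4
tcp_pos: [0.5643, 0.0809, 0.2631]
tool_rot: [0.638, 0.77, 0.004, 0.005]
force: [0.2, -0.6, -0.7]
finger_gap: -0.003
gripper_force: 0.0
```

```bash
python3 - <<'E'
from h import *
import cv2
s=st(); a=snapshot("wrist")[:,:,::-1]
cv2.imwrite("pics/w8.png",a)
E
```

```text
t 12.4 tcp [0.5643 0.0809 0.2631] lane [-87.5   3.4] toolx yaw 1.7574 want 1.7566 toolz [ 0.0134 -0.0011 -0.9999] F [ 0.16 -0.6  -0.71] gap -0.003
```

View pics/w8.png

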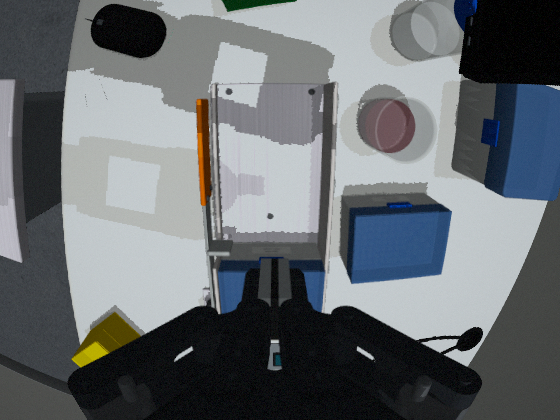

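The blade at (222,247) is behind the box's rear, the gate is parallel to the lane and the box is square at the stop. The bystanders are in place and the arm is clear.

```bash
python3 -c "
from station import *
print(sign_off())"
```

```text
the job is handed in; nothing more can be done
None
```

I handed the job in at about 12 s of the 51 s limit: the tip box is against the end stop, the gate has sprung shut behind it, and the arm is clear. No verdict came back.

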